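Seat the drill chuck in the upright spindle

ROBOT

A 6-joint arm with a two-finger parallel gripper is mounted at the origin on the work surface. World frame = base frame: x ahead of the robot, y to its left, z up, the work surface at z = 0. Lengths are in m, angles in rad, forces in N, time in s.
With the tool pointing down it reaches from about 0.35 to 0.85 m from the base axis. Payload 8.1 kg.
Tool frame: the origin (TCP) lies on the mounting face of the last link; the fingertips stand 186 mm ahead of it and the grasp point (between the pads) lies 167 mm ahead of it; z points along the fingers, y is the line along which they close (so a half turn about z gives the same grasp; the last joint's range is limited). The gripper opens to 93 mm and grips with 3 to 60 N. Pads are 15 mm wide; open, the fingers measure 128 mm over their backs; the gripper's body (75 mm by 188 mm) begins 65 mm behind the grasp point.
Start: joints at [1.112, 0.13, 1.488, -0, 1.523, -0.085], TCP at [0.219, 0.559, 0.405] pointing down, gripper open.
Joint ranges: [-2.96, 2.96], [-0.89, 2.26], [0.02, 2.5], [-1.34, 4.48], [0, 2.73], [-2.66, 2.66]. Speed limits (rad/s): [2.39, 2.39, 2.79, 3.14, 3.14, 3.14].

INTERFACE

Orientations are given as a rotation vector (axis times angle).
In Python, from plant import read_state, read_camera, camera_params, close_job gives the robot as it stands. The module is installed in compiled form; this text tells all that it offers.
- The arm moves only by the tool servo_tool, never from a script. Its argument "increments" is a list of rows, each an object with "slide": the shift along the tool's x, y, z in mm, a list of three; "dr": the turn, a rotation vector about the tool's x, y, z in rad, a list of three; "jaw": the closure, from 0 (fully open) to 1 (shut). In form: [{"slide": [x, y, z], "dr": [ax, ay, az], "jaw": jaw}, ...]. A call has 1 to 20 rows; each row is the pose to reach, as a shift and turn from the pose commanded when the call began, along the tool's axes at that moment; what a row does not reach only later rows make up. A row lasts 1/10 s, in which the tool goes at most 50 mm and 8.59 degrees, less where a joint would pass 70% of its speed; a pose out of reach is approached as far as the arm can. A call with a gripper value outside its range is refused whole. The fingers move at their own pace and stop on an object; "force" is the grip in N (left out, the last holds). Time passes only in rows, so rows that repeat a pose let the fingers close. It gives the time, the measured TCP pose, the force, the opening and the grip force at its end, in the units of the state.
- read_state(): the state, without advancing time (a new reading comes with each control period).
- read_camera(name): name is "scene" or "top"; returns (picture, depth): 384x512x3 uint8, red, green, blue; 384x512 float32, m along the optical axis (not along the pixel's ray), 0 where there is no reading.
- camera_params(name): a dict with "fx", "fy", "cx", "cy" (pixels), "k1" (the pictures are not rectified: a ray, as slopes to the right and down, at radius r is drawn at 1 + k1 r^2 times it, then the intrinsics apply), "rvec" (rotation vector, rad) and "tvec" (3), from world to camera coordinates, as OpenCV has them. Camera axes: x right, y down, z forward; pixel columns grow to the right and rows downward; lengths in m; the calibration is good to about 2 mm. A picture is of the moment at which its call begins. camera_params takes no time and is no camera call.
- close_job(): hands the job in; it is judged then, once.
The state is a dict: "t": time; "q": joint angles; "dq": joint speeds; "joint_torque": joint torques, N m; "tool_pos": TCP position; "orientation": TCP orientation; "force": force on the tool from outside, world axes, zero at the start; "wrist_torque": the same for the moment, N m; "opening": finger opening in m; "gripper_force": force on a finger pad.
Only numpy, scipy, OpenCV 4.12 (cv2) and the standard library are available. Lean on these libraries where they do the work, as an engineer would, in place of code of your own. Each camera call takes 0.05 s, during which the arm holds its last target. There are 200 camera calls.

TASK

Take the drill chuck on its tapered arbor out of the rack and put it into the upright spindle: turn it until the slots in its flange drop over the spindle's two drive dogs, then press it gently past the spring balls until it is fully home, flange flat on the spindle's face, and let go. Do not ram it (never more than about 40 N on the spindle), and leave the other things on the bench where they are.

Things in the scene. Friction and masses are not known exactly. Their poses are not given: they have to be found in the camera images.
- arbor: Drill chuck on a tapered steel arbor, 0.55 kg (15 % either way), upright in one of the rack's two holes. Origin: centre of the flange's underside, z up the axis. Flange: 52 mm diameter, z 0 to 14 mm, with two slots right through its thickness, open at the rim, on its +y and -y sides: 13 mm wide (across x), from 17 mm radius outward. Shank: cone, 31 mm diameter at z 0, 17.6 mm at z -46 mm.
- arbor_grip (a point): Middle of the dark round chuck body, the place to grip: 42 mm above the arbor's origin on its axis. Chuck body 38 mm diameter, from 20 mm below to 20 mm above this point; the cone and jaws over it end 41 mm above it. The tip of the stud under the shank is 104.5 mm below it.
- spindle: Upright spindle bolted to the bench. Origin: centre of its base's underside, on the spindle axis; z up the axis. Base plate 150 x 130 x 16 mm (x, y, z); housing 84 mm diameter to z 88 mm; a 68 mm motor, 78 mm high, stands 110 mm from the axis on the +x side.
- spindle_face (a point): Centre of the flat top face of the spindle's nose, on the axis, 100 mm above the bench; axes as spindle. The nose is round, 62 mm diameter; the taper bore is 32.6 mm diameter at the face and 19 mm at 46 mm depth. Home: the flange's underside lies on this face. Then three spring balls hold the stud.
- spindle_dogs (a point): On the axis, 10 mm above the face, level with the tops of the two drive dogs. They stand opposite each other on the face, each 10 mm wide, 18.5 to 25 mm from the axis. Nose and dogs are one turning part: the line through the dogs lies anywhere within 0.7 rad either way of this point's y axis; its angle is NOT measured (look or feel). Turning the nose takes 0.15 N m, more if fast.
- spindle_catch (a point): On the axis, 6 mm above the face. An arbor out of line with the dogs lands on their tops 10 mm above the face; in line, its flange drops freely to this level, where the stud under the shank meets the spring balls. A push of about 10 N beyond its own weight then snaps it past the balls and home.
- rack: Fixed dark steel rack, a plate 85 x 205 mm (x, y) with its top at z 78 mm over two side legs. Origin: centre of its footprint at bench level. Two 38 mm holes at y -50 and +50 mm; arbor and dead centre stand in them, either way round, flanges on the plate.
- dead_centre: Bystander in the rack's other hole: a plain tapered centre with a 48 mm flange without slots and a 60 degree point 58 mm above the flange's underside. Leave it.
- jar: Bystander: closed clear glass jar of screws, 66 mm diameter, 92 mm high, origin under its middle.
- piston: Bystander: aluminium-coloured piston, 52 mm diameter, 46 mm high, origin under its middle.
- sprocket: Bystander: small aluminium sprocket lying flat, 66 mm diameter, 14 mm high, origin under its middle.
- pliers: Bystander: needle-nose pliers lying flat, about 170 mm long along x, 12 mm high.
- spanner: Bystander: steel spanner lying flat, along its x axis.
- organiser: Bystander, fixed: round grey plastic turntable organiser, 210 mm diameter, 90 mm high, origin under its middle.
There are look-alikes about, which are no part of the job. What is shaped like the arbor but pink or purple is not meant.

How it is judged:
By the outcome, as a careful person would: the job done as asked, in the order asked, and still so for the second after the job is handed in, with the robot touching nothing.
It also fails if it takes over 61 s, if anything falls off the work surface, if the arm or the gripper's body presses on something with over 40 N, if the wrist force passes 120 N, or if a joint passes its speed limit or range.

## Working session

There is one attempt and no reset: what is moved stays moved. The work goes in short steps, Python scripts to look and compute and a tool call to move; the robot and the scene stay as the last step left them, time stands still between calls to the robot, and variables do not carry over. Pictures are saved under pics/ and viewed, at most 10 in all, crops included, and the job is handed in when it is done.

Besides the shell and the picture viewer there is one more tool, called by a JSON object that holds its "method" and its "body", one argument or row to a line. servo_tool: Moves the arm, as the interface text tells. Its arguments: {"type":"object","properties":{"increments":{"type":"array"},"force":{"type":"number"}},"required":["increments"]}

```bash
mkdir -p pics; cat > h.py <<'E'
import numpy as np, cv2
from plant import *
from scipy.spatial.transform import Rotation as R
def cam(n):
    p=camera_params(n); Rm=R.from_rotvec(p['rvec']).as_matrix(); return p,Rm,np.array(p['tvec'])
def rays(n,uv):
    p,Rm,t=cam(n); uv=np.atleast_2d(np.array(uv,float))
    d=np.c_[(uv[:,0]-p['cx'])/p['fx'],(uv[:,1]-p['cy'])/p['fy']]; s=d.copy()
    for _ in range(20): s=d/(1+p['k1']*(s**2).sum(1,keepdims=True))
    return -Rm.T@t, np.c_[s,np.ones(len(s))]@Rm
def onplane(n,uv,z):
    c,r=rays(n,uv); return c+r*((z-c[2])/r[:,2])[:,None]
def cloud(n,dep):
    v,u=np.mgrid[:384,:512]; c,r=rays(n,np.c_[u.ravel(),v.ravel()])
    return (c+r*dep.reshape(-1,1)).reshape(384,512,3)
def proj(n,X):
    p,Rm,t=cam(n); x=np.atleast_2d(X)@Rm.T+t; s=x[:,:2]/x[:,2:]; s=s*(1+p['k1']*(s**2).sum(1,keepdims=True))
    return s*[p['fx'],p['fy']]+[p['cx'],p['cy']]
E
python3 - <<'E'
from h import *
a=[]
for n in('scene','top'):
    p,d=read_camera(n); np.savez(n+'0.npz',p=p,d=d); cv2.imwrite(f'pics/{n}0.png',p[:,:,::-1])
    c,_=rays(n,[256,192]); print(n,camera_params(n),c,onplane(n,[[0,0],[511,0],[0,383],[511,383]],0).round(2).tolist(), (d==0).mean())
s=read_state();print(s)
E
```

```text
scene {'fx': 361.12948852551153, 'fy': 361.12948852551153, 'cx': 259.53184242379075, 'cy': 189.35468938794128, 'k1': -0.11777334926970583, 'rvec': array([ 1.36172932,  2.45989273, -0.68999706]), 'tvec': array([ 0.31393331, -0.30792574,  1.42491659])} [1.00222758 0.27872499 1.06846242] [[0.16, -2.18, 0.0], [-1.42, 0.49, 0.0], [1.42, -0.37, 0.0], [0.63, 0.87, 0.0]] 0.0037587483723958335
top {'fx': 402.89286138884006, 'fy': 402.89286138884006, 'cx': 258.19210952297004, 'cy': 193.63160743829917, 'k1': 0.0025449233219669532, 'rvec': array([ 2.13770687, -2.15926803,  0.15175286]), 'tvec': array([-0.04133061,  0.49931478,  1.10553983])} [ 0.33880042 -0.04526698  1.16464885] [[1.12, 0.76, 0.0], [1.11, -0.84, 0.0], [-0.01, 0.66, 0.0], [-0.03, -0.73, 0.0]] 0.004002888997395833
{'t': 0.1, 'q': array([ 1.11158080e+00,  1.31105882e-01,  1.48915437e+00, -4.69705346e-05,
        1.52303407e+00, -8.54116132e-02]), 'dq': array([ 0.00024989, -0.00090194, -0.00206362, -0.0001984 ,  0.00086011,
       -0.000489  ]), 'joint_torque': array([ 1.09024288e-03, -5.61343288e+01, -4.93095160e+01,  7.70324632e-02,
        2.91220093e-02, -5.29996714e-05]), 'tool_pos': array([0.21899755, 0.55838309, 0.4037888 ]), 'orientation': array([-5.83676878e-01, -3.08647491e+00,  2.59395508e-03]), 'force': array([-0.84857129,  0.54332747,  0.00603568]), 'wrist_torque': array([-0.00138734, -0.02417768, -0.02331227]), 'gripper_force': 0.0, 'opening': 0.09322961832657012}
```

View pics/scene0.png

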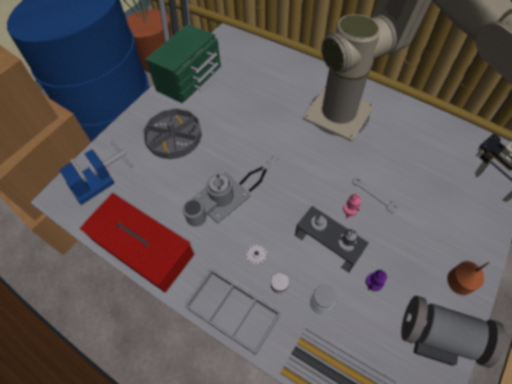

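View pics/top0.png

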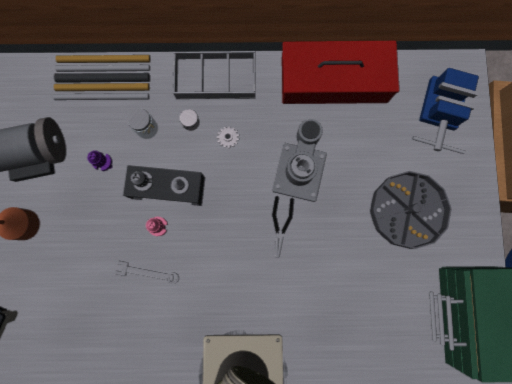

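```bash
python3 - <<'E'
from h import *
t=np.load('top0.npz');s=np.load('scene0.npz')
z=lambda p,u,v,w,h,k:cv2.resize(p[v:v+h,u:u+w,::-1],(w*k,h*k),interpolation=cv2.INTER_CUBIC)
a=np.hstack([z(t['p'],115,155,100,75,4),z(s['p'],285,190,100,75,4)])
b=np.hstack([z(t['p'],265,115,75,75,4),z(s['p'],175,160,75,75,4)]); b=np.hstack([b,np.zeros((300,200,3),np.uint8)])
cv2.imwrite('pics/c1.png',np.vstack([a,b]))
for n,f,boxes in(('top',t,[(115,155,100,55),(265,115,75,90)]),('scene',s,[(285,190,100,80),(175,160,85,75)])):
    C=cloud(n,f['d'])
    for u,v,w,h in boxes:
        P=C[v:v+h,u:u+w].reshape(-1,3); P=P[np.isfinite(P).all(1)]
        H=np.histogram(P[:,2],bins=np.arange(-.01,.2,.006))
        print(n,u,v,[(round(float(e),3),int(c)) for e,c in zip(H[1],H[0]) if c>8])
        for lo,hi in((.07,.085),(.085,.098),(.097,.103),(.104,.115),(.12,.15),(.15,.2)):
            Q=P[(P[:,2]>lo)&(P[:,2]<hi)]
            if len(Q)>5: print(lo,len(Q),Q.mean(0).round(4),Q.min(0).round(3),Q.max(0).round(3))
E
```

```text
top 115 155 [(-0.01, 140), (-0.004, 2407), (0.002, 484), (0.014, 16), (0.026, 10), (0.032, 18), (0.038, 10), (0.05, 10), (0.056, 16), (0.062, 14), (0.068, 93), (0.074, 1407), (0.08, 266), (0.086, 150), (0.092, 96), (0.098, 13), (0.104, 13), (0.11, 37), (0.116, 35), (0.122, 33), (0.128, 26), (0.134, 30), (0.14, 58), (0.146, 44), (0.152, 19), (0.158, 13)]
0.07 1752 [0.522  0.2107 0.0777] [0.471 0.11  0.071] [0.577 0.323 0.085]
0.085 251 [0.5184 0.2032 0.0913] [0.494 0.142 0.085] [0.556 0.306 0.098]
0.097 14 [0.5128 0.1839 0.1002] [0.504 0.147 0.097] [0.534 0.258 0.103]
0.104 43 [0.5169 0.1973 0.1111] [0.505 0.152 0.104] [0.546 0.272 0.115]
0.12 187 [0.5242 0.2395 0.1364] [0.509 0.156 0.12 ] [0.547 0.283 0.15 ]
0.15 49 [0.5292 0.2644 0.1546] [0.52  0.254 0.15 ] [0.539 0.276 0.164]
top 265 115 [(-0.01, 238), (-0.004, 3050), (0.002, 537), (0.008, 442), (0.014, 896), (0.02, 79), (0.026, 12), (0.032, 17), (0.038, 65), (0.044, 156), (0.05, 37), (0.056, 24), (0.062, 42), (0.068, 174), (0.074, 301), (0.08, 136), (0.086, 206), (0.092, 83), (0.098, 206), (0.104, 15)]
0.07 541 [ 0.6461 -0.1866  0
[... 959 characters left out ...]
.577 0.383 0.15 ]
0.15 55 [0.5318 0.2659 0.1553] [0.521 0.254 0.15 ] [0.544 0.277 0.167]
scene 175 160 [(-0.01, 34), (-0.004, 2701), (0.002, 1406), (0.008, 200), (0.014, 569), (0.02, 103), (0.026, 47), (0.032, 49), (0.038, 54), (0.044, 171), (0.05, 53), (0.056, 38), (0.062, 52), (0.068, 102), (0.074, 247), (0.08, 113), (0.086, 171), (0.092, 45), (0.098, 163), (0.104, 22)]
0.07 430 [ 0.6533 -0.1819  0.0774] [ 0.525 -0.227  0.07 ] [ 0.708 -0.124  0.085]
0.085 228 [ 0.5752 -0.1612  0.09  ] [ 0.526 -0.209  0.085] [ 0.774 -0.124  0.098]
0.097 163 [ 0.5763 -0.166   0.1004] [ 0.537 -0.197  0.097] [ 0.779 -0.136  0.103]
0.104 29 [ 0.5693 -0.1632  0.1079] [ 0.544 -0.186  0.104] [ 0.597 -0.14   0.114]
```

View pics/c1.png

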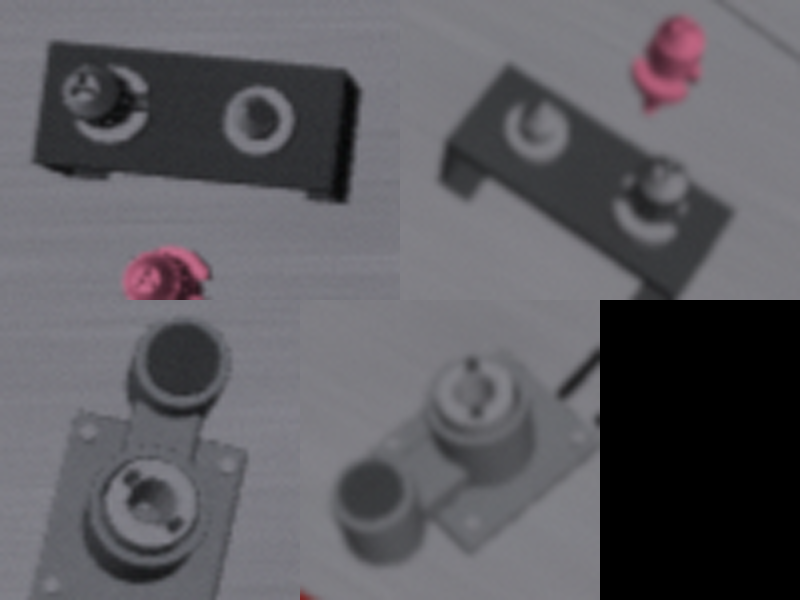

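```bash
python3 - <<'E'
from h import *
from scipy.optimize import least_squares as L
def fit(Q,r,c0): return L(lambda c:np.hypot(*(Q[:,:2]-c).T)-r,c0,loss='soft_l1',f_scale=.001).x
for n in('top','scene'):
    f=np.load(n+'0.npz'); C=cloud(n,f['d']).reshape(-1,3)
    def near(c,r,lo,hi): return C[(np.hypot(*(C[:,:2]-c).T)<r)&(C[:,2]>lo)&(C[:,2]<hi)]
    Q=near([.53,.265],.03,.106,.137); print(n,'chuck',len(Q),fit(Q,.019,[.53,.265]).round(4))
    Q=near([.53,.265],.03,.145,.17); print(n,'jaws',len(Q),Q.mean(0).round(4),Q[:,2].max())
    # spindle face: hull edge
    Q=near([.5655,-.1675],.037,.0955,.104); h=cv2.convexHull(Q[:,:2].astype(np.float32))[:,0]
    print(n,'nose',cv2.minEnclosingCircle(Q[:,:2].astype(np.float32)),fit(h,.031,[.565,-.167]).round(4))
    Q=near([.5655,-.1675],.05,.04,.08); print(n,'housing',len(Q),fit(Q[np.hypot(*(Q[:,:2]-[.5655,-.1675]).T)>.035],.042,[.565,-.167]).round(4))
    # dogs: dark pixels seen on plane z=.11
    v,u=np.mgrid[:384,:512]; g=f['p'].mean(2); P=onplane(n,np.c_[u.ravel(),v.ravel()],.110)
    r=np.hypot(*(P[:,:2]-[.5655,-.1675]).T); m=(r>.0165)&(r<.028)&(g.ravel()<65)
    A=np.arctan2(P[m,1]+.1675,P[m,0]-.5655); print('dog n',m.sum(),'axis deg',np.degrees(np.angle(np.exp(2j*A).mean())/2),np.degrees(A[:30]).round())
    # flange top plane z=.092, brightness by angle
    c=[.53,.2645]; P=onplane(n,np.c_[u.ravel(),v.ravel()],.092); d=P[:,:2]-c; r=np.hypot(*d.T); m=(r>.0205)&(r<.0255); A=np.degrees(np.arctan2(d[:,1],d[:,0]))[m]; G=g.ravel()[m]
    print('slot',[(int(b),int(G[(A>=b)&(A<b+15)].mean())) for b in range(-180,180,15) if ((A>=b)&(A<b+15)).any()])
    m=(g.ravel()<70); P=onplane(n,np.c_[u.ravel(),v.ravel()],.078); 
print(onplane('top',[[298.25,158.75],[308.75,170.5]],.11), onplane('top',[[150,181]],.092))
E
```

```text
top chuck 60 [0.5299 0.2658]
top jaws 81 [0.5291 0.2637 0.1518] 0.16396934502457805
top nose ((0.5664639472961426, -0.1674433946609497), 0.03115209937095642) [ 0.5663 -0.1673]
top housing 151 [ 0.5667 -0.1675]
dog n 12 axis deg 43.28893213528131 [  37.   51.   47.   42.   53.   94. -141. -135. -152. -146. -140. -149.]
slot [(-180, 122), (-165, 116), (-150, 106), (-135, 102), (-120, 98), (-105, 56), (-90, 51), (-75, 92), (-60, 105), (-45, 110), (-30, 106), (-15, 110), (0, 65), (15, 54), (30, 83), (45, 98), (60, 83), (75, 108), (90, 87), (105, 66), (120, 88), (135, 119), (150, 118), (165, 123)]
scene chuck 69 [0.529  0.2655]
scene jaws 81 [0.5335 0.2658 0.1528] 0.1666762488190794
scene nose ((0.5676236748695374, -0.16639737784862518), 0.03134973347187042) [ 0.5677 -0.1667]
scene housing 205 [ 0.5676 -0.1674]
dog n 0 axis deg nan []
slot [(-180, 92), (-165, 65), (-150, 57), (-135, 75), (-120, 83), (-105, 63), (-90, 69), (-75, 81), (-60, 96), (-45, 104), (-30, 106), (-15, 109), (0, 112), (15, 117), (30, 119), (45, 122), (60, 119), (75, 87), (90, 63), (105, 78), (120, 78), (135, 113), (150, 125), (165, 107)]
[[ 0.58148105 -0.15441888  0.11      ]
 [ 0.54918124 -0.18163378  0.11      ]] [[0.52822149 0.2455623  0.092     ]]<stdin>:16: RuntimeWarning: Mean of empty slice.
  ret = ret.dtype.type(ret / rcount)
```

```bash
cat >> h.py <<'E'
def where():
    s=read_state(); M=R.from_rotvec(s['orientation']); A=M.as_matrix(); g=s['tool_pos']+A@[0,0,.167]
    print('t',s['t'],'grasp',g.round(4),'zax',A[:,2].round(4),'yawY deg',np.degrees(np.arctan2(A[1,1],A[0,1])).round(2),'F',s['force'].round(2),'open',round(s['opening'],4),'gf',s['gripper_force'],'q6',s['q'][5].round(3)); return g,A,s
def goto(x,y,z,yawY=None):
    g,A,s=where(); 
    Ay=np.degrees(np.arctan2(A[1,1],A[0,1])) if yawY is None else yawY
    yv=np.array([np.cos(np.radians(Ay)),np.sin(np.radians(Ay)),0]); zv=np.array([0,0,-1.]); T=np.c_[np.cross(yv,zv),yv,zv]
    tcp=np.array([x,y,z+.167]); print('slide',((tcp-s['tool_pos'])@A*1000).round(1),'dr',R.from_matrix(A.T@T).as_rotvec().round(4))
E
python3 - <<'E'
from h import *
goto(.5296,.2656,.120); goto(.5296,.2656,.120,-110+180)
for n in('top','scene'):
    f=np.load(n+'0.npz');v,u=np.mgrid[:384,:512]; g=f['p'].mean(2)
    c=[.5296,.2656]; P=onplane(n,np.c_[u.ravel(),v.ravel()],.092); d=P[:,:2]-c; r=np.hypot(*d.T); m=(r>.019)&(r<.026); A=np.degrees(np.arctan2(d[:,1],d[:,0]))[m]; G=g.ravel()[m]
    for lo,hi in((-135,-60),(60,135)):
        k=(A>lo)&(A<hi); w=np.clip(95-G[k],0,None); print(n,'slot',(w*A[k]).sum()/w.sum(),[(int(b),int(G[(A>=b)&(A<b+8)].mean())) for b in range(lo,hi,8) if ((A>=b)&(A<b+8)).any()])
print(onplane('scene',[[218.25,175.75],[218.25,187.75]],.11))
E
```

```text
t 0.1 grasp [0.2189 0.5581 0.2368] zax [-7.0e-04 -1.5e-03 -1.0e+00] yawY deg 68.58 F [-0.85  0.54  0.01] open 0.0932 gf 0.0 q6 -0.085
slide [-396.1 -158.9  117. ] dr [-0.0017 -0.0001 -0.    ]
t 0.1 grasp [0.2189 0.5581 0.2368] zax [-7.0e-04 -1.5e-03 -1.0e+00] yawY deg 68.58 F [-0.85  0.54  0.01] open 0.0932 gf 0.0 q6 -0.085
slide [-396.1 -158.9  117. ] dr [-0.0017 -0.0001 -0.0247]
top slot -89.77955800498196 [(-135, 113), (-127, 108), (-119, 110), (-111, 100), (-103, 53), (-95, 59), (-87, 59), (-79, 59), (-71, 95), (-63, 110)]
top slot 97.94805457664432 [(60, 67), (68, 101), (76, 115), (84, 100), (92, 92), (100, 77), (108, 60), (116, 81), (124, 97), (132, 102)]
scene slot -101.31087664429018 [(-135, 62), (-127, 77), (-119, 79), (-111, 81), (-103, 65), (-95, 60), (-87, 61), (-79, 72), (-71, 90), (-63, 102)]
scene slot 102.93078561519204 [(60, 117), (68, 102), (76, 79), (84, 67), (92, 62), (100, 71), (108, 82), (116, 80), (124, 82), (132, 94)]
[[ 0.55042025 -0.17704484  0.11      ]
 [ 0.58668978 -0.15100484  0.11      ]]
```

{"method": "servo_tool", "body": {
  "increments": [
    {"slide": [-40,-16,0],"dr": [0,0,0],"jaw": 0},
    {"slide": [-80,-32,0],"dr": [0,0,0],"jaw": 0},
    {"slide": [-120,-48,0],"dr": [0,0,0],"jaw": 0},
    {"slide": [-160,-64,0],"dr": [0,0,0],"jaw": 0},
    {"slide": [-200,-80,0],"dr": [0,0,0],"jaw": 0},
    {"slide": [-240,-96,0],"dr": [0,0,0],"jaw": 0},
    {"slide": [-280,-112,0],"dr": [0,0,0],"jaw": 0},
    {"slide": [-320,-128,0],"dr": [0,0,0],"jaw": 0},
    {"slide": [-360,-144,0],"dr": [0,0,0],"jaw": 0},
    {"slide": [-385,-155,0],"dr": [0,0,0],"jaw": 0},
    {"slide": [-396,-159,0],"dr": [0,0,0],"jaw": 0},
    {"slide": [-396,-159,0],"dr": [0,0,0],"jaw": 0},
    {"slide": [-396,-159,0],"dr": [0,0,0],"jaw": 0},
    {"slide": [-396,-159,0],"dr": [0,0,0],"jaw": 0}
  ]
}}

```text
t: 1.5
tool_pos: [0.5287, 0.2672, 0.4047]
orientation: [-0.581, -3.087, -0.0]
force: [-0.7, 0.6, 0.2]
opening: 0.0931
gripper_force: 0.0
```

```bash
python3 -c "
from h import *
goto(.5296,.2656,.120)"
```

```text
t 1.5 grasp [0.5287 0.2672 0.2377] zax [-5.e-04  3.e-04 -1.e+00] yawY deg 68.68 F [-0.67  0.57  0.16] open 0.0931 gf 0.0 q6 -0.817
slide [ -1.4  -1.2 117.7] dr [ 0.0001 -0.0005  0.    ]
```

{"method": "servo_tool", "body": {
  "increments": [
    {"slide": [-1,-1,30],"dr": [0,0,0],"jaw": 0},
    {"slide": [-1.5,-1,60],"dr": [0,0,0],"jaw": 0},
    {"slide": [-1.5,-1,90],"dr": [0,0,0],"jaw": 0},
    {"slide": [-1.5,-1,110],"dr": [0,0,0],"jaw": 0},
    {"slide": [-1.5,-1,117],"dr": [0,0,0],"jaw": 0},
    {"slide": [-1.5,-1,117],"dr": [0,0,0],"jaw": 0},
    {"slide": [-1.5,-1,117],"dr": [0,0,0],"jaw": 0.5},
    {"slide": [-1.5,-1,117],"dr": [0,0,0],"jaw": 1},
    {"slide": [-1.5,-1,117],"dr": [0,0,0],"jaw": 1},
    {"slide": [-1.5,-1,117],"dr": [0,0,0],"jaw": 1},
    {"slide": [-1.5,-1,117],"dr": [0,0,0],"jaw": 1},
    {"slide": [-1.5,-1,117],"dr": [0,0,0],"jaw": 1}
  ],
  "force": 45
}}

```text
t: 2.7
tool_pos: [0.5308, 0.2644, 0.2879]
orientation: [0.584, 3.087, 0.0]
force: [0.5, -0.3, -0.0]
opening: 0.0492
gripper_force: 0.0
```

```bash
python3 -c "
from h import *
goto(.5296,.2656,.120)"
```

```text
t 2.7 grasp [0.5308 0.2644 0.1209] zax [ 2.e-04  1.e-04 -1.e+00] yawY deg 68.57 F [ 0.54 -0.26 -0.01] open 0.0492 gf 0.0 q6 -0.821
slide [1.5 0.7 0.9] dr [ 0.0001  0.0001 -0.    ]
```

{"method": "servo_tool", "body": {
  "increments": [
    {"slide": [0,0,0],"dr": [0,0,0],"jaw": 1},
    {"slide": [0,0,0],"dr": [0,0,0],"jaw": 1},
    {"slide": [0,0,0],"dr": [0,0,0],"jaw": 1},
    {"slide": [0,0,0],"dr": [0,0,0],"jaw": 1},
    {"slide": [0,0,0],"dr": [0,0,0],"jaw": 1},
    {"slide": [0,0,0],"dr": [0,0,0],"jaw": 1},
    {"slide": [0,0,0],"dr": [0,0,0],"jaw": 1}
  ],
  "force": 45
}}

```text
t: 3.4
tool_pos: [0.5307, 0.2646, 0.2878]
orientation: [0.584, 3.087, 0.0]
force: [1.4, 2.0, -0.3]
opening: 0.0374
gripper_force: 45.0
```

```bash
python3 -c "
from h import *
where()"
```

```text
t 3.4 grasp [0.5308 0.2646 0.1208] zax [ 2.e-04  2.e-04 -1.e+00] yawY deg 68.59 F [ 1.44  2.04 -0.33] open 0.0374 gf 44.99730169773102 q6 -0.821
```

{"method": "servo_tool", "body": {
  "increments": [
    {"slide": [0,0,-10],"dr": [0,0,0],"jaw": 1},
    {"slide": [0,0,-30],"dr": [0,0,0],"jaw": 1},
    {"slide": [0,0,-60],"dr": [0,0,0],"jaw": 1},
    {"slide": [0,0,-90],"dr": [0,0,0],"jaw": 1},
    {"slide": [0,0,-120],"dr": [0,0,0],"jaw": 1},
    {"slide": [0,0,-150],"dr": [0,0,0],"jaw": 1},
    {"slide": [0,0,-180],"dr": [0,0,0],"jaw": 1},
    {"slide": [0,0,-180],"dr": [0,0,0],"jaw": 1},
    {"slide": [0,0,-180],"dr": [0,0,0],"jaw": 1}
  ]
}}

```text
t: 4.3
tool_pos: [0.5306, 0.2644, 0.4673]
orientation: [0.584, 3.087, -0.0]
force: [-0.6, 0.1, -5.6]
opening: 0.0373
gripper_force: 45.0
```

```bash
python3 -c "
from h import *
goto(.567,-.1672,.30,68.6-54)"
```

```text
t 4.3 grasp [0.5306 0.2643 0.3003] zax [ 0.e+00 -2.e-04 -1.e+00] yawY deg 68.58 F [-0.62  0.07 -5.62] open 0.0373 gf 44.99468922615051 q6 -0.821
slide [-1.915e+02 -3.885e+02  3.000e-01] dr [-1.000e-04  2.000e-04  9.421e-01]
```

{"method": "servo_tool", "body": {
  "increments": [
    {"slide": [-16,-32,0],"dr": [0,0,0.08],"jaw": 1},
    {"slide": [-32,-65,0],"dr": [0,0,0.16],"jaw": 1},
    {"slide": [-48,-97,0],"dr": [0,0,0.24],"jaw": 1},
    {"slide": [-64,-130,0],"dr": [0,0,0.31],"jaw": 1},
    {"slide": [-80,-162,0],"dr": [0,0,0.39],"jaw": 1},
    {"slide": [-96,-194,0],"dr": [0,0,0.47],"jaw": 1},
    {"slide": [-112,-227,0],"dr": [0,0,0.55],"jaw": 1},
    {"slide": [-128,-259,0],"dr": [0,0,0.63],"jaw": 1},
    {"slide": [-144,-292,0],"dr": [0,0,0.71],"jaw": 1},
    {"slide": [-160,-324,0],"dr": [0,0,0.79],"jaw": 1},
    {"slide": [-175,-356,0],"dr": [0,0,0.86],"jaw": 1},
    {"slide": [-187,-380,0],"dr": [0,0,0.92],"jaw": 1},
    {"slide": [-191.5,-388.5,0],"dr": [0,0,0.94],"jaw": 1},
    {"slide": [-191.5,-388.5,0],"dr": [0,0,0.94],"jaw": 1},
    {"slide": [-191.5,-388.5,0],"dr": [0,0,0.94],"jaw": 1}
  ]
}}

```text
t: 5.8
tool_pos: [0.567, -0.1664, 0.466]
orientation: [-1.915, -2.487, 0.0]
force: [-0.2, -0.2, -4.6]
opening: 0.0375
gripper_force: 45.0
```

```bash
python3 - <<'E'
from h import *
goto(.567,-.1672,.20)
g,A,s=where()
ims=[]
for n in('scene','top'):
    p,d=read_camera(n); np.savez(n+'1.npz',p=p,d=d)
    u,v=proj(n,g-[0,0,.05])[0].astype(int); print(n,u,v)
    x0=max(u-50,0);y0=max(v-55,0); c=p[y0:y0+110,x0:x0+100,::-1]; print(x0,y0); ims.append(cv2.resize(c,(400,440),interpolation=cv2.INTER_CUBIC))
cv2.imwrite('pics/c2.png',np.hstack(ims))
E
```

```text
t 5.8 grasp [ 0.5665 -0.1661  0.299 ] zax [-0.0025  0.0016 -1.    ] yawY deg 14.79 F [-0.19 -0.16 -4.57] open 0.0375 gf 44.994903802871704 q6 -0.631
slide [-1.  0. 99.] dr [-0.002  -0.0022 -0.    ]
t 5.8 grasp [ 0.5665 -0.1661  0.299 ] zax [-0.0025  0.0016 -1.    ] yawY deg 14.79 F [-0.19 -0.16 -4.57] open 0.0375 gf 44.994903802871704 q6 -0.631
scene 212 154
162 99
top 309 151
259 96
```

View pics/c2.png

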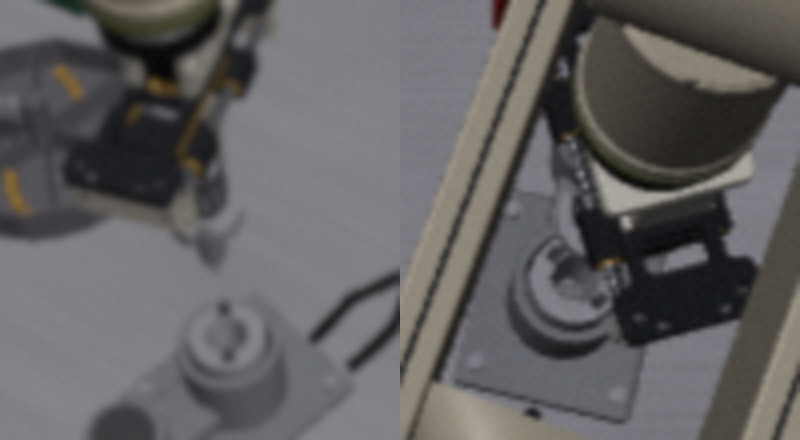

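```bash
python3 - <<'E'
from h import *
from scipy.optimize import least_squares as L
z0=.299-.042; 
for n in('scene','top'):
    f=np.load(n+'1.npz'); C=cloud(n,f['d']).reshape(-1,3)
    near=np.hypot(C[:,0]-.567,C[:,1]+.167)<.045
    Q=C[near&(C[:,2]>z0-.044)&(C[:,2]<z0-.006)]; r=.0155-(z0-Q[:,2])*(.0155-.0088)/.046
    if len(Q)>10: print(n,len(Q),L(lambda c:np.hypot(Q[:,0]-c[0],Q[:,1]-c[1])-r,[.567,-.167],loss='soft_l1',f_scale=.001).x.round(4))
    Q=C[near&(C[:,2]>z0+.001)&(C[:,2]<z0+.013)]
    if len(Q)>10: print(n,'fl',len(Q),L(lambda c:np.hypot(Q[:,0]-c[0],Q[:,1]-c[1])-.026,[.567,-.167],loss='soft_l1',f_scale=.001).x.round(4), Q[:,:2].min(0),Q[:,:2].max(0))
E
```

```text
scene 38 [ 0.5671 -0.1648]
scene fl 49 [ 0.5658 -0.1646] [ 0.55164049 -0.17150887] [ 0.59351815 -0.13738443]
top fl 36 [ 0.5649 -0.1667] [ 0.54309011 -0.15389377] [ 0.57951274 -0.13805198]
```

```bash
python3 -c "
from h import *
goto(.567,-.1678,.165)"
```

```text
t 5.9 grasp [ 0.567  -0.1657  0.3001] zax [-9.e-04  8.e-04 -1.e+00] yawY deg 14.84 F [-0.97  0.47 -4.79] open 0.0371 gf 44.99495208263397 q6 -0.63
slide [ -2.   -0.5 135.1] dr [-0.0007 -0.001  -0.    ]
```

{"method": "servo_tool", "body": {
  "increments": [
    {"slide": [-2,-0.5,25],"dr": [0,0,0],"jaw": 1},
    {"slide": [-2,-0.5,55],"dr": [0,0,0],"jaw": 1},
    {"slide": [-2,-0.5,80],"dr": [0,0,0],"jaw": 1},
    {"slide": [-2,-0.5,95],"dr": [0,0,0],"jaw": 1},
    {"slide": [-2,-0.5,110],"dr": [0,0,0],"jaw": 1},
    {"slide": [-2,-0.5,120],"dr": [0,0,0],"jaw": 1},
    {"slide": [-2,-0.5,130],"dr": [0,0,0],"jaw": 1},
    {"slide": [-2,-0.5,135],"dr": [0,0,0],"jaw": 1},
    {"slide": [-2,-0.5,135],"dr": [0,0,0],"jaw": 1},
    {"slide": [-2,-0.5,135],"dr": [0,0,0],"jaw": 1}
  ]
}}

```text
t: 6.9
tool_pos: [0.5674, -0.1693, 0.3334]
orientation: [1.918, 2.487, 0.0]
force: [0.3, 0.8, -4.2]
opening: 0.0376
gripper_force: 45.0
```

```bash
python3 - <<'E'
from h import *
goto(.567,-.1678,.1535)
g,A,s=where()
ims=[]
for n in('scene','top'):
    p,d=read_camera(n); np.savez(n+'2.npz',p=p,d=d)
    u,v=proj(n,g-[0,0,.05])[0].astype(int)
    x0=u-35;y0=v-40; print(n,x0,y0); ims.append(cv2.resize(p[y0:y0+80,x0:x0+70,::-1],(400,457),interpolation=cv2.INTER_CUBIC))
cv2.imwrite('pics/c3.png',np.hstack(ims))
E
```

```text
t 6.9 grasp [ 0.5675 -0.1694  0.1664] zax [ 9.e-04 -4.e-04 -1.e+00] yawY deg 14.72 F [ 0.29  0.82 -4.24] open 0.0376 gf 44.99490559101105 q6 -0.634
slide [ 1.6  0.  12.9] dr [ 0.0008  0.0006 -0.    ]
t 6.9 grasp [ 0.5675 -0.1694  0.1664] zax [ 9.e-04 -4.e-04 -1.e+00] yawY deg 14.72 F [ 0.29  0.82 -4.24] open 0.0376 gf 44.99490559101105 q6 -0.634
scene 181 139
top 269 123
```

View pics/c3.png

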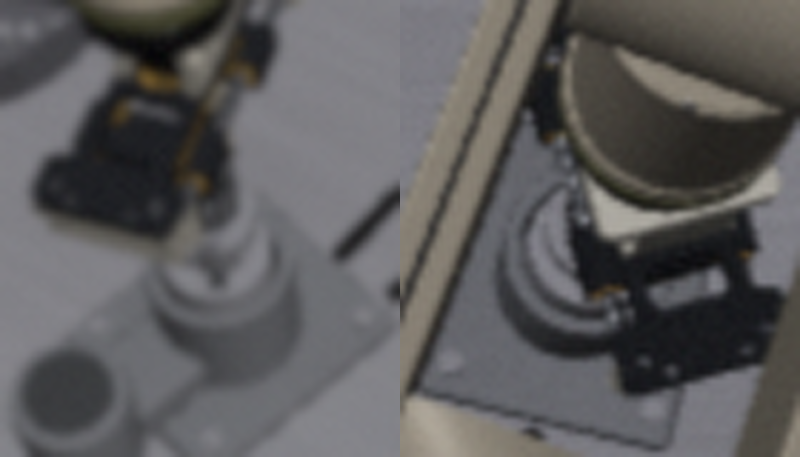

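{"method": "servo_tool", "body": {
  "increments": [
    {"slide": [0.5,0,4],"dr": [0,0,0],"jaw": 1},
    {"slide": [0.8,0,7],"dr": [0,0,0],"jaw": 1},
    {"slide": [0.8,0,9],"dr": [0,0,0],"jaw": 1},
    {"slide": [0.8,0,11],"dr": [0,0,0],"jaw": 1},
    {"slide": [0.8,0,12],"dr": [0,0,0],"jaw": 1},
    {"slide": [0.8,0,12],"dr": [0,0,0],"jaw": 1}
  ]
}}

```text
t: 7.6
tool_pos: [0.5669, -0.1684, 0.3205]
orientation: [-1.918, -2.487, 0.0]
force: [-0.7, 0.1, -4.4]
opening: 0.0374
gripper_force: 45.0
```

```bash
python3 - <<'E'
from h import *
from scipy.optimize import least_squares as L
g,A,s=where(); z0=g[2]-.0428
for n in('scene','top'):
    p,d=read_camera(n); C=cloud(n,d).reshape(-1,3)
    near=np.hypot(C[:,0]-.567,C[:,1]+.167)<.045
    Q=C[near&(C[:,2]>z0+.003)&(C[:,2]<z0+.012)]
    if len(Q)>10: print(n,'fl',len(Q),L(lambda c:np.hypot(Q[:,0]-c[0],Q[:,1]-c[1])-.026,[.567,-.167],loss='soft_l1',f_scale=.001).x.round(4))
    Q=C[near&(C[:,2]>.03)&(C[:,2]<.085)&(np.hypot(C[:,0]-.567,C[:,1]+.167)>.037)]
    print(n,'hous',len(Q),L(lambda c:np.hypot(Q[:,0]-c[0],Q[:,1]-c[1])-.042,[.567,-.167],loss='soft_l1',f_scale=.001).x.round(4))
where()
E
```

```text
t 7.6 grasp [ 0.5668 -0.1683  0.1535] zax [-4.e-04  1.e-04 -1.e+00] yawY deg 14.72 F [-0.69  0.14 -4.42] open 0.0374 gf 44.99485909938812 q6 -0.632
scene fl 28 [ 0.5649 -0.1664]
scene hous 209 [ 0.5671 -0.1671]
top hous 105 [ 0.5667 -0.1677]
t 7.7 grasp [ 0.567  -0.1684  0.1538] zax [ 1.e-04 -0.e+00 -1.e+00] yawY deg 14.73 F [ 0.31 -0.24 -4.86] open 0.0374 gf 44.994871616363525 q6 -0.632
```

Free so far, just above the dog tops. Now creeping down to see whether it lands on them.

{"method": "servo_tool", "body": {
  "increments": [
    {"slide": [0,0,1],"dr": [0,0,0],"jaw": 1},
    {"slide": [0,0,1.5],"dr": [0,0,0],"jaw": 1},
    {"slide": [0,0,2],"dr": [0,0,0],"jaw": 1},
    {"slide": [0,0,2],"dr": [0,0,0],"jaw": 1}
  ]
}}

```text
t: 8.1
tool_pos: [0.5669, -0.1684, 0.3187]
orientation: [1.918, 2.488, -0.0]
force: [0.3, -1.0, -5.5]
opening: 0.0377
gripper_force: 45.0
```

```bash
python3 -c "
from h import *
g,A,s=where(); print(s['wrist_torque'].round(2))"
```

```text
t 8.1 grasp [ 0.5669 -0.1684  0.1517] zax [-0. -0. -1.] yawY deg 14.73 F [ 0.32 -1.02 -5.51] open 0.0377 gf 44.994876980781555 q6 -0.632
[-0.08 -0.06  0.  ]
```

{"method": "servo_tool", "body": {
  "increments": [
    {"slide": [0,0,0.7],"dr": [0,0,0],"jaw": 1},
    {"slide": [0,0,1.4],"dr": [0,0,0],"jaw": 1},
    {"slide": [0,0,2],"dr": [0,0,0],"jaw": 1},
    {"slide": [0,0,2],"dr": [0,0,0],"jaw": 1}
  ]
}}

```text
t: 8.5
tool_pos: [0.567, -0.1685, 0.3167]
orientation: [1.918, 2.488, -0.0]
force: [0.3, -0.8, -4.2]
opening: 0.0375
gripper_force: 45.0
```

```bash
python3 -c "
from h import *
g,A,s=where(); print(s['wrist_torque'].round(2))"
```

```text
t 8.5 grasp [ 0.567  -0.1685  0.1497] zax [ 1.e-04 -2.e-04 -1.e+00] yawY deg 14.72 F [ 0.34 -0.79 -4.2 ] open 0.0375 gf 44.99504327774048 q6 -0.632
[-0.21  0.01 -0.03]
```

{"method": "servo_tool", "body": {
  "increments": [
    {"slide": [0,0,0.7],"dr": [0,0,0],"jaw": 1},
    {"slide": [0,0,1.4],"dr": [0,0,0],"jaw": 1},
    {"slide": [0,0,2],"dr": [0,0,0],"jaw": 1},
    {"slide": [0,0,2],"dr": [0,0,0],"jaw": 1}
  ]
}}

```text
t: 8.9
tool_pos: [0.5669, -0.1686, 0.3151]
orientation: [1.918, 2.487, -0.001]
force: [-2.5, -1.2, -0.0]
opening: 0.0375
gripper_force: 45.0
```

```bash
python3 -c "
from h import *
g,A,s=where(); print(s['wrist_torque'].round(2))"
```

```text
t 8.9 grasp [ 0.5669 -0.1687  0.1481] zax [ 1.e-04 -6.e-04 -1.e+00] yawY deg 14.72 F [-2.47 -1.16 -0.02] open 0.0375 gf 44.99922037124634 q6 -0.632
[-0.56  0.59 -0.06]
```

{"method": "servo_tool", "body": {
  "increments": [
    {"slide": [0,0,0.5],"dr": [0,0,0],"jaw": 1},
    {"slide": [0,0,1],"dr": [0,0,0],"jaw": 1},
    {"slide": [0,0,1],"dr": [0,0,0],"jaw": 1}
  ]
}}

```text
t: 9.2
tool_pos: [0.5669, -0.1685, 0.3137]
orientation: [1.918, 2.487, -0.0]
force: [-1.0, -1.9, -1.5]
opening: 0.0376
gripper_force: 45.0
```

```bash
python3 -c "
from h import *
g,A,s=where(); print(s['wrist_torque'].round(2),A.round(3).tolist())"
```

```text
t 9.2 grasp [ 0.5669 -0.1686  0.1467] zax [ 1.e-04 -3.e-04 -1.e+00] yawY deg 14.72 F [-1.02 -1.86 -1.47] open 0.0376 gf 44.998605251312256 q6 -0.632
[-0.8   0.38  0.04] [[-0.254, 0.967, 0.0], [0.967, 0.254, -0.0], [-0.0, 0.0, -1.0]]
```

{"method": "servo_tool", "body": {
  "increments": [
    {"slide": [-0.3,-0.3,0.5],"dr": [0,0,0],"jaw": 1},
    {"slide": [-0.3,-0.3,1],"dr": [0,0,0],"jaw": 1},
    {"slide": [-0.3,-0.3,1.5],"dr": [0,0,0],"jaw": 1},
    {"slide": [-0.3,-0.3,1.5],"dr": [0,0,0],"jaw": 1}
  ]
}}

```text
t: 9.6
tool_pos: [0.5666, -0.1687, 0.3115]
orientation: [-1.918, -2.487, 0.0]
force: [0.8, -2.4, -6.9]
opening: 0.0376
gripper_force: 45.0
```

```bash
python3 -c "
from h import *
g,A,s=where(); print(s['wrist_torque'].round(2))"
```

```text
t 9.6 grasp [ 0.5665 -0.1686  0.1445] zax [-6.e-04  3.e-04 -1.e+00] yawY deg 14.73 F [ 0.78 -2.38 -6.92] open 0.0376 gf 44.99416172504425 q6 -0.633
[-0.77 -0.13  0.03]
```

{"method": "servo_tool", "body": {
  "increments": [
    {"slide": [-0.3,0,0.7],"dr": [0,0,0],"jaw": 1},
    {"slide": [-0.3,0,1.4],"dr": [0,0,0],"jaw": 1},
    {"slide": [-0.3,0,2],"dr": [0,0,0],"jaw": 1},
    {"slide": [-0.3,0,2],"dr": [0,0,0],"jaw": 1}
  ]
}}

```text
t: 10.0
tool_pos: [0.5667, -0.1689, 0.3101]
orientation: [-1.918, -2.487, 0.0]
force: [-1.3, -1.1, -5.0]
opening: 0.0373
gripper_force: 45.0
```

```bash
python3 -c "
from h import *
g,A,s=where(); print(s['wrist_torque'].round(2))"
```

```text
t 10.0 grasp [ 0.5666 -0.1689  0.1431] zax [-6.e-04  4.e-04 -1.e+00] yawY deg 14.73 F [-1.27 -1.08 -5.03] open 0.0373 gf 44.995957016944885 q6 -0.634
[-0.39  0.39  0.05]
```

{"method": "servo_tool", "body": {
  "increments": [
    {"slide": [-0.1,0,0.5],"dr": [0,0,0],"jaw": 1},
    {"slide": [-0.1,0,1],"dr": [0,0,0],"jaw": 1},
    {"slide": [-0.1,0,1],"dr": [0,0,0],"jaw": 1}
  ]
}}

```text
t: 10.3
tool_pos: [0.5667, -0.169, 0.31]
orientation: [-1.918, -2.488, -0.0]
force: [-4.7, 0.5, 3.5]
opening: 0.0375
gripper_force: 45.0
```

```bash
python3 -c "
from h import *
g,A,s=where(); print(s['wrist_torque'].round(2))"
```

```text
t 10.3 grasp [ 0.5667 -0.169   0.143 ] zax [-1.e-04  2.e-04 -1.e+00] yawY deg 14.73 F [-4.72  0.46  3.47] open 0.0375 gf 45.000725984573364 q6 -0.634
[ 0.05  1.25 -0.02]
```

{"method": "servo_tool", "body": {
  "increments": [
    {"slide": [0,-0.3,0.5],"dr": [0,0,0],"jaw": 1},
    {"slide": [0,-0.3,1],"dr": [0,0,0],"jaw": 1},
    {"slide": [0,-0.3,1],"dr": [0,0,0],"jaw": 1}
  ]
}}

```text
t: 10.6
tool_pos: [0.5666, -0.1691, 0.31]
orientation: [1.918, 2.488, 0.001]
force: [-7.0, 2.7, 8.3]
opening: 0.0376
gripper_force: 45.0
```

```bash
python3 -c "
from h import *
g,A,s=where(); print(s['wrist_torque'].round(2))"
```

```text
t 10.6 grasp [ 0.5667 -0.169   0.143 ] zax [ 7.e-04  1.e-04 -1.e+00] yawY deg 14.73 F [-7.04  2.75  8.25] open 0.0376 gf 45.00242471694946 q6 -0.634
[0.24 1.58 0.01]
```

{"method": "servo_tool", "body": {
  "increments": [
    {"slide": [0,0,-1],"dr": [0,0,0],"jaw": 1},
    {"slide": [0,0,-1],"dr": [0,0,0],"jaw": 0.5},
    {"slide": [0,0,-1],"dr": [0,0,0],"jaw": 0.2},
    {"slide": [0,0,-1],"dr": [0,0,0],"jaw": 0.2},
    {"slide": [0,0,-1],"dr": [0,0,0],"jaw": 0.2},
    {"slide": [0,0,-1],"dr": [0,0,0],"jaw": 0.2},
    {"slide": [0,0,-1],"dr": [0,0,0],"jaw": 0.2}
  ]
}}

```text
t: 11.3
tool_pos: [0.5666, -0.1692, 0.3093]
orientation: [1.918, 2.488, 0.0]
force: [-0.1, 0.5, -0.5]
opening: 0.0741
gripper_force: 0.0
```

{"method": "servo_tool", "body": {
  "increments": [
    {"slide": [0,0,-10],"dr": [0,0,0],"jaw": 0.2},
    {"slide": [0,0,-30],"dr": [0,0,0],"jaw": 0.2},
    {"slide": [0,0,-60],"dr": [0,0,0],"jaw": 0.2},
    {"slide": [0,0,-90],"dr": [0,0,0],"jaw": 0.2},
    {"slide": [0,0,-120],"dr": [0,0,0],"jaw": 0.2},
    {"slide": [50,-40,-120],"dr": [0,0,0],"jaw": 0.2},
    {"slide": [80,-80,-120],"dr": [0,0,0],"jaw": 0.2},
    {"slide": [110,-120,-120],"dr": [0,0,0],"jaw": 0.2},
    {"slide": [140,-150,-120],"dr": [0,0,0],"jaw": 0.2},
    {"slide": [160,-160,-120],"dr": [0,0,0],"jaw": 0.2},
    {"slide": [160,-160,-120],"dr": [0,0,0],"jaw": 0.2},
    {"slide": [160,-160,-120],"dr": [0,0,0],"jaw": 0.2}
  ]
}}

```text
t: 12.5
tool_pos: [0.3711, -0.055, 0.4304]
orientation: [1.916, 2.486, 0.001]
force: [-0.6, 0.9, 0.1]
opening: 0.0744
gripper_force: 0.0
```

```bash
python3 - <<'E'
from h import *
where(); ims=[]
for n,(x0,y0) in(('scene',(175,140)),('top',(255,110))):
    p,d=read_camera(n); C=cloud(n,d).reshape(-1,3)
    Q=C[(np.hypot(C[:,0]-.567,C[:,1]+.167)<.035)&(C[:,2]>.09)&(C[:,2]<.25)]
    print(n,len(Q),'zmax',np.sort(Q[:,2])[-8:].round(4),'flange top z',np.median(Q[(Q[:,2]>.106)&(Q[:,2]<.125)&(np.hypot(Q[:,0]-.567,Q[:,1]+.167)<.025)&(np.hypot(Q[:,0]-.567,Q[:,1]+.167)>.02)][:,2]))
    ims.append(cv2.resize(p[y0:y0+80,x0:x0+80,::-1],(400,400),interpolation=cv2.INTER_CUBIC))
cv2.imwrite('pics/c4.png',np.hstack(ims))
E
```

```text
t 12.5 grasp [ 0.3715 -0.0552  0.2634] zax [ 0.0028 -0.001  -1.    ] yawY deg 14.78 F [-0.59  0.92  0.15] open 0.0744 gf 0.0 q6 -0.542
scene 385 zmax [0.1819 0.1821 0.1824 0.1824 0.1824 0.1827 0.1842 0.1845] flange top z 0.11543807490946323
top 428 zmax [0.1814 0.1818 0.1819 0.1825 0.1829 0.1834 0.1835 0.1841] flange top z 0.1131974376473055
```

View pics/c4.png

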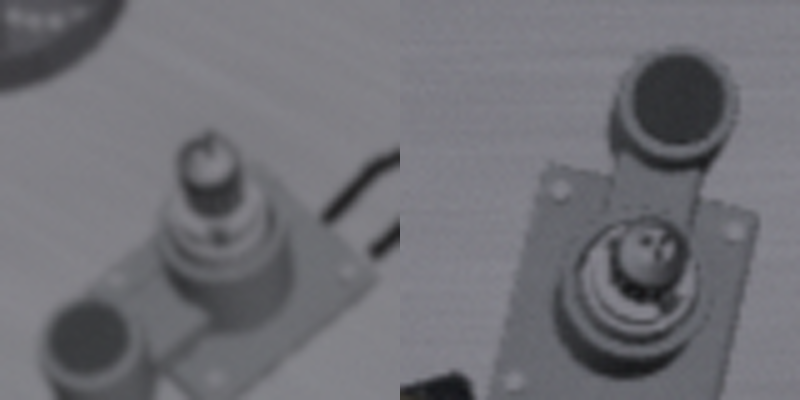

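The picture shows the arbor upright in the spindle. In the scene half its jaws are at crop (208,150) and its slot is over the dog at (215,238). The jaws top out at 183 mm and the flange top is at about 114 mm, which is what fully home should give, and the gripper is clear.

```bash
python3 -c "
from plant import *
print(close_job())"
```

```text
the job is handed in; nothing more can be done
None
```

The arbor is fully home in the spindle: its slots are over the drive dogs, its flange is on the face, and it has been let go. The job was handed in at about 12.6 s, and the wrist-force readings between moves stayed under 20 N.

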